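# Raise the splash guard and hold the pump's tension arm open

## Robot

A 6-joint arm with a two-finger parallel gripper is mounted at the origin on a cart in front of the work surface, level with it; the furniture and walls round the work are solid. World frame = base frame: x ahead of the robot, y to its left, z up, the work surface at z = 0. Lengths are in mm, angles in rad, forces in N, time in s.
With the tool pointing down it reaches from about 300 to 775 mm from the base axis. Payload 14.6 kg.
Tool frame: the origin (TCP) lies midway between the tips of the shut fingers; the grasp point (between the pads) lies 19 mm behind it; z points along the fingers, y is the line along which they close (so a half turn about z gives the same grasp; the last joint's range is limited). The gripper opens to 94 mm and grips with 3 to 60 N. Pads are 16 mm wide; open, the fingers measure 119 mm over their backs; the gripper's body (75 mm by 177 mm) begins 78 mm behind the grasp point.
Start: joints at [1.066, 0.3, 1.521, -0, 1.321, -0.067], TCP at [233.167, 498.119, 205.446] pointing down, gripper open.
Joint ranges: [-3.03, 3.03], [-0.79, 2.21], [0.23, 2.52], [-1.04, 4.18], [0, 3.07], [-2.55, 2.55]. Speed limits (rad/s): [2.22, 2.22, 2.57, 3.14, 3.14, 3.14].

## Interface

Orientations are given as [roll, pitch, yaw] about the fixed x, y, z axes, in that order (R = Rz(yaw) Ry(pitch) Rx(roll)).
In Python, from cell import manip, camera gives the robot as it stands.
- The arm moves only by the tool move_arm, never from a script. Its arguments are lists of equal length, an entry for each row: "dp": the shift along the world's x, y, z in mm, a list of three; "rotation": the turn, a rotation vector about the world's x, y, z in rad, a list of three; "hand": the opening, from 0 (shut) to 1 (fully open). A call has 1 to 10 rows; each row shifts and turns the commanded pose from where the row before left it; what a row does not reach is not made up. A row lasts 1/8 s, in which the tool goes at most 62.5 mm and 10.7 degrees, less where a joint would pass 70% of its speed; a pose out of reach is approached as far as the arm can. A call with a gripper value outside its range is refused whole. The fingers move at their own pace and stop on an object; "newtons" is the grip in N (left out, the last holds). Time passes only in rows, so rows that do not move let the fingers close. It gives the time, the measured TCP pose, the force, the opening and the grip force at its end, in the units of the state.
- manip.read_state(): the state, without advancing time (a new reading comes with each control period).
- camera(name): name is "scene" or "top" or "wrist"; returns a dict with "image" (480x640x3 uint8, red, green, blue), "fx", "fy", "cx", "cy" (pixels), "R" (3x3) and "t" (3): a world point X has camera coordinates R X + t; the wrist camera has in their place "mount" (4x4, takes a point from camera to tool coordinates, whose origin is the TCP and whose axes are the flange's). Camera axes: x right, y down, z forward; pixel columns grow to the right and rows downward; lengths in mm; the calibration is good to about 2 mm. A picture is of the moment at which its call begins: read the wrist's pose just before it. There is no depth.
- manip.sign_off(): hands the job in; it is judged then, once.
The state is a dict: "clock": time; "joints": joint angles; "qd": joint speeds; "effort": joint torques, N m; "eef_pos": TCP position; "eef_rot": TCP orientation; "wrist_force": force on the tool from outside, world axes, zero at the start; "moment": the same for the moment, N m; "finger_gap": finger opening in mm; "finger_force": force on a finger pad.
Only numpy, scipy, OpenCV 4.12 (cv2) and the standard library are available. Lean on these libraries where they do the work, as an engineer would, in place of code of your own. Each camera call takes 0.05 s, during which the arm holds its last target. There are 200 camera calls.

## Task

The tube of the bench pump is about to be changed: first fold up all three walls of its splash guard (front, left and right) until they stand upright, then push the sprung tension arm of the pump head back by its thumb plate, past the click of its ratchet pawl and on to its back stop. Finish while still holding the arm fully back with the fingers, so that a colleague can lay in the new tube; the walls stay up, and the bench timer, the petri dish and the lidded specimen cup nearby stay where they are.

Things in the scene. Friction and masses are not known exactly. Their poses are not given: they have to be found in the camera images.
- pump: bench pump, fixed. Origin on the worktop under the middle of its aluminium floor; x to the pump's back (away from the robot), y to its left, z up. Floor: x -80 to 90, y -85 to 85 mm, top 16 mm high. Behind it the white housing: x 90 to 160 mm, 87 mm high. On the floor a grey plate (top 23 mm), a roller rotor (radius 34 mm, centre x -24, y 22, top 55 mm high) and behind it the tension arm
- front_wall (a joint): angle of the front guard wall, rad: 0 lies level outwards, pi/2 (its stop) is upright. Hinge along the pump's y through x -80, z 12 mm. White plate, 160 mm wide, 58 mm from hinge to free edge, 5 mm thick; a stiff hinge (0.6 N at the tab) keeps it wherever it is left; it starts at 0.2 to 0.5
- left_wall (a joint): the same for the left guard wall; its hinge runs along the pump's x through (y 85, z 12 mm), the wall spans x -75 to 85 mm
- right_wall (a joint): the same for the right guard wall; its hinge runs along the pump's x through (y -85, z 12 mm)
- front_wall_tab (a point): centre of the pull tab on the front wall's free edge, 78 mm from the hinge, at pump y 0. Tab 22 mm wide along the hinge, 6 mm thick, from 58 to 92 mm from the hinge. Pinch it from above across its 22 mm and lead it round the hinge; it turns between the pads. The point's -x points from the hinge out along the wall, its y along the hinge
- left_wall_tab (a point): the same on the left wall; this tab lies at pump x -25 mm
- right_wall_tab (a point): the same on the right wall; this tab lies at pump x -25 mm
- tension_arm (a joint): angle of the tension arm, rad: 0 at rest at the rotor, 0.34 at its back stop. Upright pivot at pump x 28, y 62 mm; from there the arm runs 112 mm to the right (pump -y), 30 to 44 mm above the worktop. A spring drives it to 0: about 3 N at the thumb plate at rest, 9 N at the stop, up to 7 N more while passing the pawl, which clicks in behind its tip at 0.20; let go, it returns only that far
- thumb_plate (a point): middle of the front face of the black thumb plate standing on the tension arm, 90 mm from the pivot, 66 mm above the worktop. Plate 26 mm wide (along the arm), 8 mm thick, 48 to 84 mm above the worktop, free in front and behind; the point's +x is the way to push (at rest the pump's +x), and turns with the arm
- pawl (a joint): travel of the steel ratchet pawl in its guide at the arm's tip, m: 0 is sprung out (home), it is pressed in by up to 0.007 while the arm passes and snaps back to 0 when the arm has clicked past
- bench_timer: bystander: white bench timer lying flat, 62x66 mm, 23 mm high, origin at the middle of its underside
- petri_dish: bystander: closed petri dish, 59 mm across, 15 mm high, origin at the middle of its underside
- cup_b: bystander: lidded specimen cup, 59 mm across, 72 mm high, origin at the middle of its underside

How it is judged (in metres and radians):
On the way, in this order (a step that is already met when the one before it is completed fails the run):
1. all three guard walls stand upright (value of joint each of front_wall, left_wall, right_wall above 1.4 rad and value of joint tension_arm below 0.1 rad), for 0.2 s.
2. the tension arm has been pushed past its click: the pawl has snapped out behind it (value of joint tension_arm above 0.21 rad and value of joint pawl below 0.0015 m), for 0.1 s.
At the end, for the whole second after the job is handed in: The three guard walls stand upright (within 10 degrees), the pawl is home, and the fingers alone hold the tension arm at its back stop (beyond 0.27 rad, where the pawl does not carry it, with more than 2 N on it) (value of joint each of front_wall, left_wall, right_wall above 1.4 rad and value of joint tension_arm above 0.27 rad and value of joint pawl below 0.0015 m and contact force between the fingers and tension_arm above 2 N); the arm keeps its last pose, push and grip.
It fails at once if the timer, the dish or the specimen cup is shifted by more than 3 cm (distance of any of bench_timer, petri_dish, cup_b from where it was at the start of the episode above 0.03 m).
It also fails if it takes over 67 s, if anything falls off the work surface, if the arm or the gripper's body presses on something with over 40 N, if the wrist force passes 120 N, or if a joint passes its speed limit or range.

## Working session

There is one attempt and no reset: what is moved stays moved. The work goes in short steps, Python scripts to look and compute and a tool call to move; the robot and the scene stay as the last step left them, time stands still between calls to the robot, and variables do not carry over. Pictures are saved under pics/ and viewed, at most 10 in all, crops included, and the job is handed in when it is done.

Besides the shell and the picture viewer there is one more tool, called after "Call:" as name(argument=value, ...) on one line, values as JSON. move_arm: Moves the arm, as the interface text tells. Its arguments: {"type":"object","properties":{"dp":{"type":"array","items":{"type":"array","items":{"type":"number"}}},"rotation":{"type":"array","items":{"type":"array","items":{"type":"number"}}},"hand":{"type":"array","items":{"type":"number"}},"newtons":{"type":"number"}},"required":["dp","rotation","hand"]}

```bash
mkdir -p pics && ls && python3 - <<'E'
from cell import manip, camera
import cv2, pickle
s=manip.read_state(); print(s)
d={}
for n in ("scene","top"):
    c=camera(n); d[n]=c; cv2.imwrite(f"pics/{n}0.png",c["image"][:,:,::-1]); print(n,c["fx"],c["cx"],c["cy"],c["R"],c["t"])
pickle.dump(d,open("c0.pkl","wb"))
E
```

```text
pics
{'clock': 0.0, 'joints': array([ 1.06641267e+00,  3.00477312e-01,  1.52161035e+00,  2.89347643e-05,
        1.32074185e+00, -6.66060400e-02]), 'qd': array([-0.00113586, -0.00099416,  0.00142836,  0.00107432,  0.00271352,
        0.00024104]), 'effort': array([ 6.97115302e-04, -5.31828153e+01, -3.52729511e+01,  7.08051352e-02,
        2.45550263e-02, -1.39454842e-04]), 'eef_pos': array([233.02031165, 497.88211486, 204.87055915]), 'eef_rot': array([-3.14036041e+00, -1.10284963e-04,  2.70380780e+00]), 'wrist_force': array([-0.04058536,  0.31580237, -0.26121324]), 'moment': array([-0.03841355,  0.03242277, -0.04797245]), 'finger_force': 0.0, 'finger_gap': 93.95034825390994}
scene 512.9604357800633 315.3740506823052 227.22041342856696 [[-0.97559371  0.21943512  0.00807067]
 [ 0.1179097   0.55451652 -0.82377711]
 [-0.18524095 -0.80272016 -0.56685636]] [ 560.08395922  -13.22165454 1182.3809114 ]
top 578.9870213448373 320.38658343534047 247.83974630851446 [[-0.01617334 -0.99957115  0.02441179]
 [-0.98076027  0.01110908 -0.19489965]
 [ 0.19454488 -0.0270943  -0.98051935]] [ -18.34039088  550.89800386 1136.29596868]
```

View pics/top0.png

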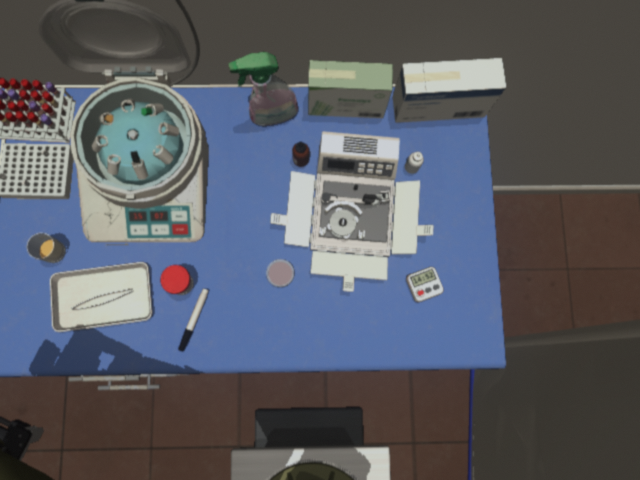

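View pics/scene0.png

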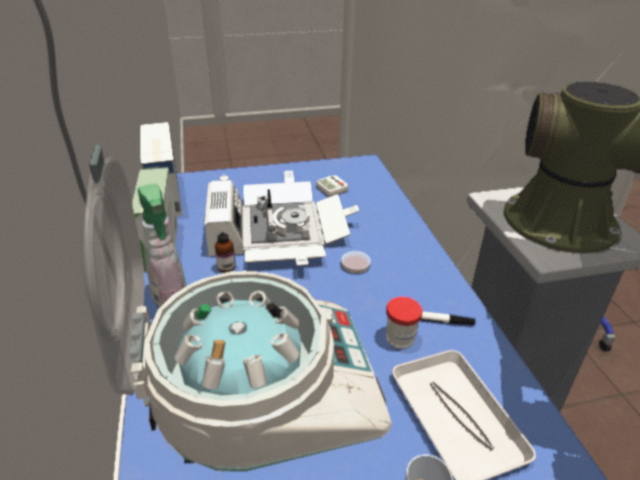

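Top view: the pump is at about (352,200), with tabs near (348,284), (278,220) and (428,230). The petri dish is at (280,273), the timer at (424,284) and the cup at (176,279). I'll zoom in on the pump next.

```bash
cat > h.py <<'E'
import numpy as np, cv2, pickle
def ray(c,u,v,z):
    R=np.array(c["R"]);t=np.array(c["t"]).ravel()
    o=-R.T@t; d=R.T@np.array([(u-c["cx"])/c["fx"],(v-c["cy"])/c["fy"],1])
    return o+d*(z-o[2])/d[2]
def proj(c,X):
    p=np.array(c["R"])@np.array(X)+np.array(c["t"]).ravel()
    return np.array([c["cx"]+c["fx"]*p[0]/p[2],c["cy"]+c["fy"]*p[1]/p[2]])
def tri(c1,p1,c2,p2):
    A=[];b=[]
    M=np.zeros((3,3));r=np.zeros(3)
    for c,p in((c1,p1),(c2,p2)):
        o=ray(c,*p,0);d=ray(c,*p,100)-o;d/=np.linalg.norm(d);P=np.eye(3)-np.outer(d,d);M+=P;r+=P@o
    return np.linalg.solve(M,r)
E
python3 - <<'E'
from h import *
d=pickle.load(open("c0.pkl","rb"))
a=d["top"]["image"][120:300,260:445,::-1]
b=d["scene"]["image"][160:285,195:375,::-1]
cv2.imwrite("pics/topz.png",cv2.resize(a,None,fx=3.2,fy=3.2,interpolation=cv2.INTER_CUBIC))
cv2.imwrite("pics/scz.png",cv2.resize(b,None,fx=4,fy=4,interpolation=cv2.INTER_CUBIC))
print(ray(d["top"],352,200,16))
E
```

```text
[662.92106627 -97.08509852  16.        ]
```

View pics/topz.png

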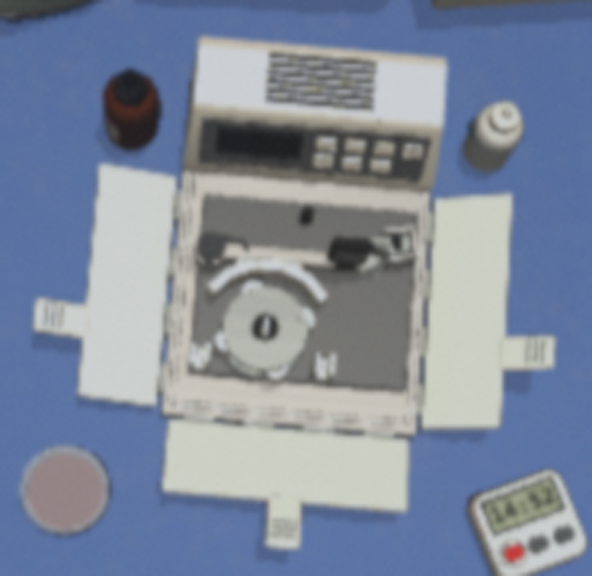

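View pics/scz.png

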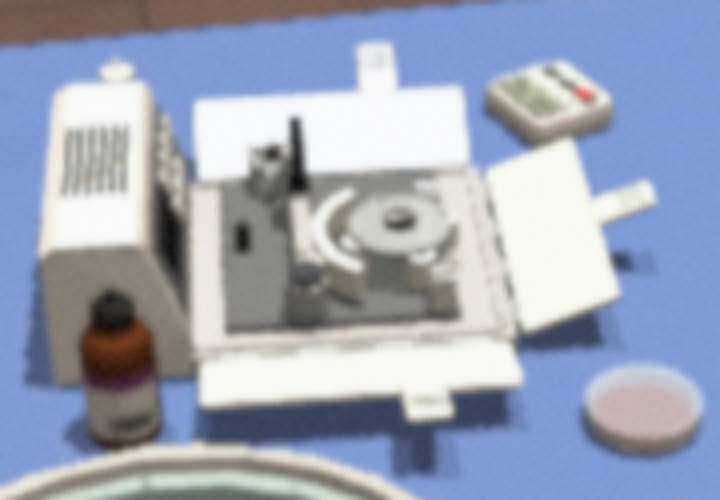

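```bash
cat > m.py <<'E'
from h import *
from scipy.optimize import least_squares
d=pickle.load(open("c0.pkl","rb")); T=d["top"];S=d["scene"]
tz=lambda u,v:(u/3.2+260,v/3.2+120)
sz=lambda u,v:(u/4+195,v/4+160)
W=lambda q,P:np.array([q[0]+np.cos(q[2])*P[0]-np.sin(q[2])*P[1],q[1]+np.sin(q[2])*P[0]+np.cos(q[2])*P[1],P[2]])
obs=[((-80,85,16),T,tz(164,412)),((-80,-85,16),T,tz(415,435)),((90,85,16),T,tz(181,172)),((90,-85,16),T,tz(434,190)),((-24,22,55),T,tz(265,327)),
 ((-24,22,55),S,sz(400,220)),((90,85,16),S,sz(192,352)),((-80,85,16),S,sz(517,335)),((-80,-85,16),S,sz(478,167)),((160,85,0),S,sz(57,382))]
f=lambda q:np.concatenate([proj(c,W(q,P))-p for P,c,p in obs])
r=least_squares(f,[663,-97,0],loss="soft_l1");q=r.x
print("pose",q.round(3)); print(f(q).reshape(-1,2).round(1))
tabs=dict(front=(tz(283,549),sz(653,190)),left=(tz(35,315),sz(428,417)),right=(tz(553,352),sz(376,43)))
h=dict(front=((-80,0,12),(-1,0,0)),left=((-25,85,12),(0,1,0)),right=((-25,-85,12),(0,-1,0)))
for n,(a,b) in tabs.items():
    X=tri(T,a,S,b); H,o=h[n]; g=X-W(q,H); out=W(q,o)-W(q,(0,0,0))
    def e(t):
        P=W(q,H)+92*(np.cos(t[0])*out+np.array([0,0,np.sin(t[0])]))
        return np.concatenate([proj(T,P)-a,proj(S,P)-b])
    s=least_squares(e,[.3])
    print(n,X.round(),"len",np.hypot(g@out,g[2]).round(),"ang",np.arctan2(g[2],g@out).round(2),"fit",s.x.round(3),s.fun.round(1),"tab0",(W(q,H)).round(1),out.round(3))
for n,(u,v),z in(("dish",tz(65,490),15),("timer",tz(527,523),23),("cup",(176,279),72)): print(n,ray(T,u*1.,v,z).round())
print("thumb",W(q,(24,-28,66)),"bottles",[ray(T,*tz(*p),60).round() for p in((130,100),(500,122))])
E
python3 m.py
```

```text
pose [ 6.25409e+02 -9.87630e+01 -9.90000e-02]
[[-0.6  1.1]
 [ 0.7  0.7]
 [ 0.8 -0.2]
 [-0.6  0.9]
 [ 0.6  0.3]
 [-0.5 -1.2]
 [-0.6  1.6]
 [-0.2  0.4]
 [-0.2 -0. ]
 [-0.5  2.5]]
front [460. -82.  48.] len 94.0 ang 0.39 fit [0.38] [ 0.2 -0.1 -1.   0.5] tab0 [545.8 -90.9  12. ] [-0.995  0.099  0.   ]
left [618.  77.  38.] len 92.0 ang 0.28 fit [0.28] [ 0.2  0.3  0.1 -0. ] tab0 [608.9 -11.7  12. ] [0.099 0.995 0.   ]
right [ 583. -259.   61.] len 92.0 ang 0.56 fit [0.55] [-0.1  0.  -0.9 -0. ] tab0 [ 592.2 -180.9   12. ] [-0.099 -0.995  0.   ]
dish [505.  58.  15.]
timer [ 478. -244.   23.]
cup [487. 263.  72.]
thumb [ 646.53165255 -128.99236955   66.        ] bottles [array([758.,  13.,  60.]), array([ 741., -232.,   60.])]
```

Pose fit: pump at (625.4, −98.8), yaw −0.099, with residuals around 1 px. The wall angles are 0.38 front, 0.28 left and 0.55 right, and the measured tab radii of 92–94 mm match the 92 mm given. I'll start with the left wall.

Call:
move_arm(dp=[[34,-38,0],[34,-38,0],[34,-38,0],[34,-38,0],[34,-38,0],[34,-38,0],[34,-38,0],[34,-38,0],[34,-38,0],[34,-38,0]], rotation=[[0,0,-0.12],[0,0,-0.12],[0,0,-0.12],[0,0,-0.12],[0,0,-0.12],[0,0,-0.12],[0,0,-0.12],[0,0,-0.12],[0,0,-0.12],[0,0,-0.12]], hand=[0.65,0.65,0.65,0.65,0.65,0.65,0.65,0.65,0.65,0.65], newtons=10)

```text
clock: 1.35
eef_pos: [574.0, 116.7, 205.2]
eef_rot: [-3.141, 0.0, 1.5]
wrist_force: [0.2, 0.5, 0.4]
finger_gap: 61.1
finger_force: 0.0
```

Call:
move_arm(dp=[[22,-25,0],[21,-26,0],[0,0,-50],[0,0,-50],[0,0,-40],[0,0,-30],[0,0,-18],[0,0,0]], rotation=[[0,0,-0.028],[0,0,0],[0,0,0],[0,0,0],[0,0,0],[0,0,0],[0,0,0],[0,0,0]], hand=[0.65,0.65,0.65,0.65,0.65,0.65,0.65,0.65])

```text
clock: 2.35
eef_pos: [615.7, 67.1, 16.5]
eef_rot: [-3.14, 0.0, 1.476]
wrist_force: [0.6, -0.0, -0.2]
finger_gap: 61.4
finger_force: 0.0
```

```bash
python3 - <<'E'
from cell import manip, camera
import cv2
s=manip.read_state(); print(s["eef_pos"],s["eef_rot"],s["wrist_force"])
c=camera("wrist"); cv2.imwrite("pics/w1.png",c["image"][:,:,::-1])
E
```

```text
[615.66496206  67.11253614  16.54370922] [-3.13968281e+00  2.64581989e-04  1.47581940e+00] [ 0.59223678 -0.001969   -0.23577512]
```

View pics/w1.png

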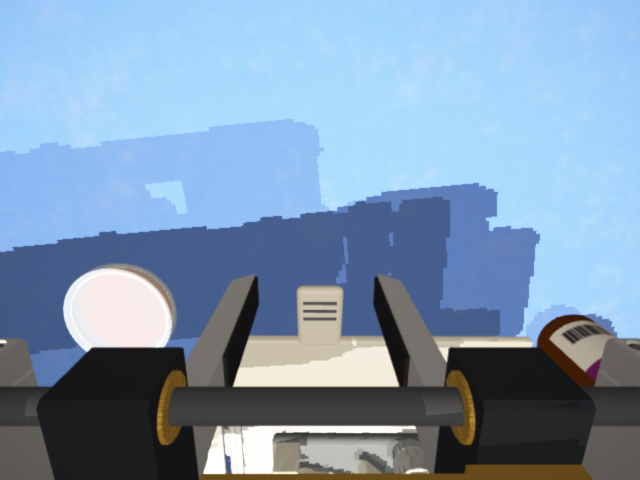

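The tab sits between the fingers, centred near column 320, with the tab body at (320,315). I'll close and lead it round.

Call:
move_arm(dp=[[0,0,0],[0,0,0],[0,0,0],[0,0,0],[0,0,0]], rotation=[[0,0,0],[0,0,0],[0,0,0],[0,0,0],[0,0,0]], hand=[0.1,0.1,0.1,0.1,0.1], newtons=8)

```text
clock: 3.02
eef_pos: [617.4, 66.9, 18.1]
eef_rot: [3.138, -0.0, 1.476]
wrist_force: [7.3, -1.6, -0.4]
finger_gap: 21.6
finger_force: 8.0
```

Call:
move_arm(dp=[[-0.4,-4.2,11.3],[-0.6,-5.7,10.5],[-0.7,-7.3,9.6],[-0.8,-8.5,8.4],[-1,-9.7,7.1],[-1,-10.5,5.6],[-1.1,-11.3,4],[-1.2,-11.8,2.2],[-1.2,-12,0.6],[0,0,0]], rotation=[[0,0,0],[0,0,0],[0,0,0],[0,0,0],[0,0,0],[0,0,0],[0,0,0],[0,0,0],[0,0,0],[0,0,0]], hand=[0.1,0.1,0.1,0.1,0.1,0.1,0.1,0.1,0.1,0.1])

```text
clock: 4.28
eef_pos: [609.3, -14.5, 77.6]
eef_rot: [3.138, -0.0, 1.475]
wrist_force: [5.6, -2.1, 1.7]
finger_gap: 21.4
finger_force: 8.0
```

Call:
move_arm(dp=[[0,0,0],[0,0,0],[0,0,0],[0,0,40],[0,0,30],[-5,-47,0],[-5,-47,0],[-5,-47,0],[-5,-47,0],[-4,-48,0]], rotation=[[0,0,0],[0,0,0],[0,0,0],[0,0,0],[0,0,0],[0,0,0],[0,0,0],[0,0,0],[0,0,0],[0,0,0]], hand=[0.65,0.65,0.65,0.65,0.65,0.65,0.65,0.65,0.65,0.65])

```text
clock: 5.52
eef_pos: [583.8, -251.2, 146.7]
eef_rot: [-3.141, -0.0, 1.476]
wrist_force: [-0.1, 0.5, 0.3]
finger_gap: 61.3
finger_force: 0.0
```

Call:
move_arm(dp=[[0,0,-40],[0,0,-40],[0,0,-30],[0,0,0]], rotation=[[0,0,0],[0,0,0],[0,0,0],[0,0,0]], hand=[0.65,0.65,0.65,0.65])

```text
clock: 6.02
eef_pos: [583.0, -249.3, 34.6]
eef_rot: [-3.138, -0.002, 1.476]
wrist_force: [-0.1, 0.1, 0.1]
finger_gap: 61.0
finger_force: 0.0
```

```bash
python3 - <<'E'
from cell import manip, camera
import cv2, numpy as np
s=manip.read_state(); print(s["eef_pos"],s["eef_rot"],s["wrist_force"])
c=camera("wrist")["image"]; d=camera("scene")["image"]
cv2.imwrite("pics/w2.png",np.hstack([cv2.resize(c,(400,300)),cv2.resize(d[130:310,170:410],(400,300))])[:,:,::-1])
E
```

```text
[ 583.01170174 -249.26225113   34.63529019] [-3.13753869e+00 -1.56006627e-03  1.47585127e+00] [-0.09150457  0.06113062  0.0589552 ]
```

View pics/w2.png

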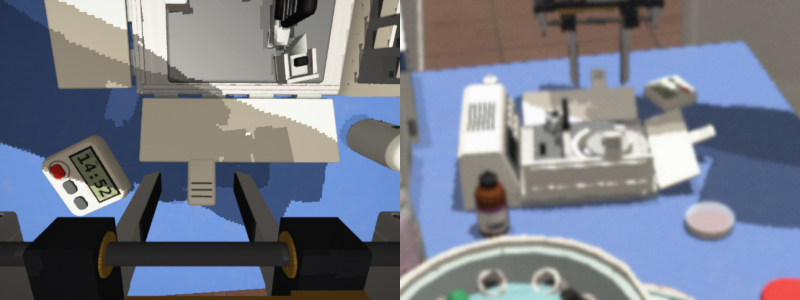

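The left wall stands upright, at around (585,180) in the scene half. The right tab at (202,183) in the wrist half is between the fingers. I'll close and lead it up.

Call:
move_arm(dp=[[0,0,0],[0,0,0],[0,0,0],[0,0,0],[0,0,0]], rotation=[[0,0,0],[0,0,0],[0,0,0],[0,0,0],[0,0,0]], hand=[0.1,0.1,0.1,0.1,0.1], newtons=8)

```text
clock: 6.75
eef_pos: [585.9, -249.8, 37.5]
eef_rot: [3.137, 0.0, 1.476]
wrist_force: [11.9, 0.0, -1.7]
finger_gap: 21.9
finger_force: 8.0
```

Call:
move_arm(dp=[[0.6,6.2,8.7],[0.7,7.3,7.9],[0.8,8.3,6.9],[0.9,9.1,5.7],[1,9.7,4.5],[1,10.3,3.2],[1,10.6,1.8],[1.1,10.7,0.4],[0,0,0]], rotation=[[0,0,0],[0,0,0],[0,0,0],[0,0,0],[0,0,0],[0,0,0],[0,0,0],[0,0,0],[0,0,0]], hand=[0.1,0.1,0.1,0.1,0.1,0.1,0.1,0.1,0.1])

```text
clock: 7.88
eef_pos: [593.1, -177.5, 77.4]
eef_rot: [3.136, 0.001, 1.477]
wrist_force: [8.7, -1.4, 4.2]
finger_gap: 21.6
finger_force: 8.0
```

Call:
move_arm(dp=[[0,0,0],[0,0,0],[0,0,0],[0,0,40],[0,0,30]], rotation=[[0,0,0],[0,0,0],[0,0,0],[0,0,0],[0,0,0]], hand=[0.65,0.65,0.65,0.65,0.65])

```text
clock: 8.5
eef_pos: [591.2, -177.8, 147.1]
eef_rot: [3.141, 0.0, 1.476]
wrist_force: [-0.2, -0.2, -0.5]
finger_gap: 60.6
finger_force: 0.0
```

Call:
move_arm(dp=[[-13,10,0],[-13,10,0],[-13,10,0],[-13,10,0],[-13,10,0],[-14,11,0],[-14,11,0],[-14,11,0],[-14,11,0],[0,0,0]], rotation=[[0,0,0.174],[0,0,0.174],[0,0,0.174],[0,0,0.174],[0,0,0.174],[0,0,0.174],[0,0,0.174],[0,0,0.174],[0,0,0.174],[0,0,0]], hand=[0.65,0.65,0.65,0.65,0.65,0.65,0.65,0.65,0.65,0.65])

```text
clock: 9.75
eef_pos: [469.9, -83.4, 146.0]
eef_rot: [-3.142, 0.0, 3.041]
wrist_force: [-0.7, -0.1, 0.2]
finger_gap: 61.2
finger_force: 0.0
```

Call:
move_arm(dp=[[0,0,-45],[0,0,-45],[0,0,-32],[0,0,0]], rotation=[[0,0,0],[0,0,0],[0,0,0],[0,0,0]], hand=[0.65,0.65,0.65,0.65])

```text
clock: 10.25
eef_pos: [469.5, -83.8, 22.2]
eef_rot: [3.141, -0.004, 3.038]
wrist_force: [-0.2, -0.2, -0.1]
finger_gap: 61.2
finger_force: 0.0
```

```bash
python3 - <<'E'
from cell import manip, camera
import cv2, numpy as np
s=manip.read_state(); print(s["eef_pos"],s["eef_rot"],s["wrist_force"])
c=camera("wrist")["image"]; d=camera("scene")["image"]
cv2.imwrite("pics/w3.png",np.hstack([cv2.resize(c,(400,300)),cv2.resize(d[130:310,170:410],(400,300))])[:,:,::-1])
E
```

```text
[469.4946882  -83.80468286  22.1985798 ] [ 3.14105284 -0.00392545  3.0379771 ] [-0.22070703 -0.1810315  -0.13700079]
```

View pics/w3.png

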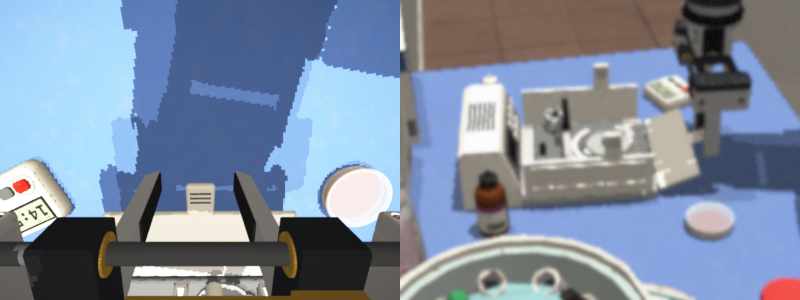

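Left and right walls are up, at (585,180) and (580,105) in the scene half. The front tab at (200,197) in the wrist half is between the fingers. I'll close and lead it up.

Call:
move_arm(dp=[[0,0,0],[0,0,0],[0,0,0],[0,0,0],[0,0,0]], rotation=[[0,0,0],[0,0,0],[0,0,0],[0,0,0],[0,0,0]], hand=[0.1,0.1,0.1,0.1,0.1], newtons=8)

```text
clock: 10.98
eef_pos: [470.3, -82.3, 23.8]
eef_rot: [3.139, -0.0, 3.041]
wrist_force: [3.3, 15.7, 0.5]
finger_gap: 22.2
finger_force: 8.0
```

Call:
move_arm(dp=[[4.8,-0.5,10],[6.1,-0.6,9.3],[7.3,-0.7,8.4],[8.3,-0.8,7.2],[9.4,-0.9,6.2],[9.9,-1,4.7],[10.6,-1.1,3.4],[10.9,-1.1,1.9],[11.1,-1.1,0.5],[0,0,0]], rotation=[[0,0,0],[0,0,0],[0,0,0],[0,0,0],[0,0,0],[0,0,0],[0,0,0],[0,0,0],[0,0,0],[0,0,0]], hand=[0.1,0.1,0.1,0.1,0.1,0.1,0.1,0.1,0.1,0.1])

```text
clock: 12.22
eef_pos: [549.3, -89.8, 75.5]
eef_rot: [3.139, 0.0, 3.042]
wrist_force: [1.3, 13.6, 2.6]
finger_gap: 22.0
finger_force: 8.0
```

Call:
move_arm(dp=[[0,0,0],[0,0,0],[0,0,0],[0,0,40],[0,0,30],[0,0,0]], rotation=[[0,0,0],[0,0,0],[0,0,0],[0,0,0],[0,0,0],[0,0,0]], hand=[0.65,0.65,0.65,0.65,0.65,0.65])

```text
clock: 12.98
eef_pos: [549.6, -91.9, 147.5]
eef_rot: [-3.141, 0.004, 3.042]
wrist_force: [-0.4, -0.4, -0.5]
finger_gap: 61.0
finger_force: 0.0
```

Call:
move_arm(dp=[[25,-12,0],[25,-12,0],[25,-11,0],[0,0,0],[0,0,0],[0,0,0]], rotation=[[0,0,0],[0,0,0],[0,0,0],[0,0,0],[0,0,0],[0,0,0]], hand=[0,0,0,0,0,0], newtons=30)

```text
clock: 13.72
eef_pos: [623.1, -126.2, 145.3]
eef_rot: [3.142, -0.0, 3.042]
wrist_force: [0.7, 0.4, -0.2]
finger_gap: 4.7
finger_force: 0.0
```

```bash
cat >> m.py <<'E'
print("arc end",[ray(T,*tz(320,295),z).round() for z in (30,50)],"thumb top px T",[((proj(T,W(q,(x,y,84)))-[260,120])*3.2).round() for x in(24,32) for y in(-15,-41)])
E
python3 m.py|tail -1; python3 - <<'E'
from cell import manip, camera
import cv2, numpy as np, pickle
s=manip.read_state(); print(s["eef_pos"],s["eef_rot"],s["wrist_force"],s["finger_gap"])
c=camera("wrist"); d=camera("scene"); t=camera("top"); pickle.dump((s,c,d,t),open("c1.pkl","wb"))
cv2.imwrite("pics/w4.png",np.hstack([cv2.resize(c["image"],(400,300)),cv2.resize(d["image"][130:310,170:410],(400,300))])[:,:,::-1])
E
```

```text
arc end [array([ 632., -112.,   30.]), array([ 627., -110.,   50.])] thumb top px T [array([333., 249.]), array([374., 253.]), array([334., 237.]), array([374., 241.])]
[ 623.10364794 -126.1792795   145.3117831 ] [ 3.14150920e+00 -4.13005195e-04  3.04193827e+00] [ 0.70071373  0.38956815 -0.2301182 ] 4.666905588492041
```

View pics/w4.png

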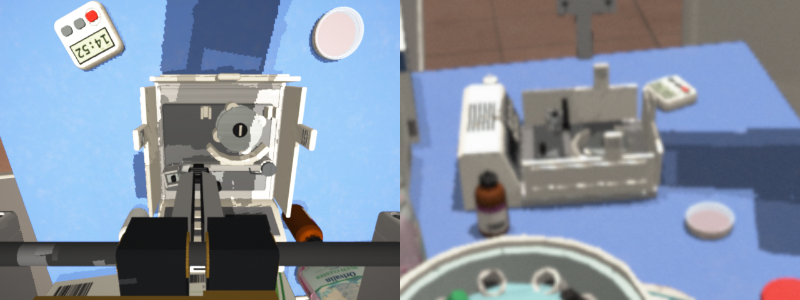

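All three walls are up, the arm is at rest and the fingers are clear in front of the thumb plate. The predicted plate outline, (333–374, 237–253) in the zoom, matched the picture. Next: descend, then push.

Call:
move_arm(dp=[[0,0,-40],[0,0,-30],[0,0,-18],[0,0,0],[4,-0.4,0],[4,-0.4,0],[4,-0.4,0],[2,-0.2,0]], rotation=[[0,0,0],[0,0,0],[0,0,0],[0,0,0],[0,0,0],[0,0,0],[0,0,0],[0,0,0]], hand=[0,0,0,0,0,0,0,0])

```text
clock: 14.88
eef_pos: [638.0, -127.9, 57.7]
eef_rot: [-3.142, 0.0, 3.042]
wrist_force: [-3.3, -0.5, 0.8]
finger_gap: 0.4
finger_force: 1.5
```

Contact is where expected, at 3.3 N. Pushing on.

Call:
move_arm(dp=[[3,-0.3,0],[3,-0.3,0],[3,-0.3,0],[3,-0.3,0],[3,-0.3,0],[3,-0.3,0],[3,-0.3,0],[0,0,0]], rotation=[[0,0,0.03],[0,0,0.035],[0,0,0.035],[0,0,0.035],[0,0,0.035],[0,0,0.035],[0,0,0.035],[0,0,0]], hand=[0,0,0,0,0,0,0,0])

```text
clock: 15.88
eef_pos: [658.3, -130.5, 57.3]
eef_rot: [-3.141, -0.001, -3.0]
wrist_force: [-5.2, -3.2, 3.1]
finger_gap: 0.2
finger_force: 3.2
```

Call:
move_arm(dp=[[3,0,0],[3,0,0],[2,0,0],[0,0,0],[0,0,0]], rotation=[[0,0,0.035],[0,0,0.035],[0,0,0.03],[0,0,0],[0,0,0]], hand=[0,0,0,0,0])

```text
clock: 16.5
eef_pos: [666.1, -130.5, 57.3]
eef_rot: [3.141, -0.002, -2.9]
wrist_force: [-6.9, -2.4, 3.3]
finger_gap: 0.1
finger_force: 3.9
```

Call:
move_arm(dp=[[2,0,0],[2,0,0],[0,0,0],[0,0,0]], rotation=[[0,0,0],[0,0,0],[0,0,0],[0,0,0]], hand=[0,0,0,0])

```text
clock: 17.0
eef_pos: [669.4, -130.0, 57.2]
eef_rot: [3.14, -0.004, -2.9]
wrist_force: [-12.8, -1.1, 5.8]
finger_gap: 0.6
finger_force: 6.3
```

Force rose to 13 N at 31 mm of travel, which fits the back stop. I'll check visually.

```bash
python3 - <<'E'
from cell import manip, camera
import cv2, numpy as np
c=camera("wrist")["image"]; d=camera("scene")["image"]
s=manip.read_state(); print(s["eef_pos"],s["wrist_force"],s["clock"])
cv2.imwrite("pics/w5.png",np.hstack([cv2.resize(c[100:340,160:480],(400,300)),cv2.resize(d[130:310,170:410],(400,300))])[:,:,::-1])
E
```

```text
[ 669.42259822 -129.96605189   57.20883647] [-12.57238138   0.99336859   6.44810279] 17.1
```

View pics/w5.png

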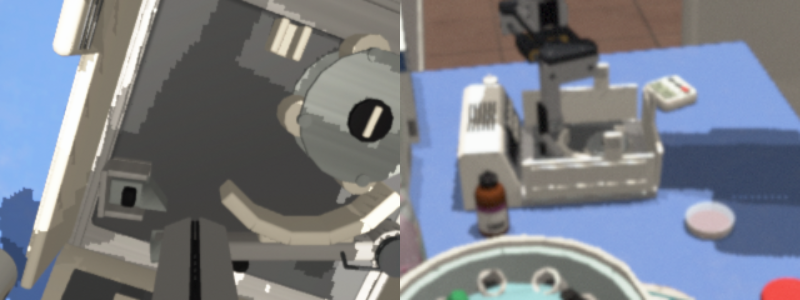

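The picture shows the pawl at (140,195) sprung out in front of the arm tip, and the arm turned well back, held by the fingers at (195,250). All walls are up and the timer and dish are unmoved, so I'll hand it in.

```bash
python3 -c "
from cell import manip
print(manip.sign_off())"
```

```text
the job is handed in; nothing more can be done
None
```

The job is handed in at about 17 s: all three guard walls are up, the tension arm is past its click and the fingers hold it at its back stop with about 13 N; no verdict was returned.

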